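# Unlock and uncap the drop tube

### The arm

A 6-joint arm with a two-finger parallel gripper is mounted at the origin on the work surface. World frame = base frame: x ahead of the robot, y to its left, z up, the work surface at z = 0. Lengths are in m, angles in rad, forces in N, time in s.
With the tool pointing down it reaches from about 0.35 to 0.8 m from the base axis. Payload 7.3 kg.
Tool frame: the origin (TCP) lies between the finger pads; the fingertips stand 25 mm ahead of it and the grasp point (between the pads) lies 6 mm ahead of it (r.tip_extent is the distance from the TCP to the fingertips, in m); z points along the fingers, y is the line along which they close (so a half turn about z gives the same grasp; the last joint's range is limited). The gripper opens to 85 mm and grips with 20 to 120 N. Pads are 22 mm wide; open, the fingers measure 114 mm over their backs; the gripper's body (76 mm by 85 mm) begins 54 mm behind the grasp point. The pads swing forward as they close: fully open they stand 13 mm farther back than shut.
Start: joints at [1.013, 0.342, 1.524, -0, 1.275, -0.146], TCP at [0.21, 0.481, 0.256] pointing down, gripper open.
Joint ranges: [-2.53, 2.53], [-0.77, 2.02], [0.04, 2.7], [-1, 4.14], [0.28, 2.66], [-3.11, 3.11]. Speed limits (rad/s): [2.57, 2.57, 3.14, 3.14, 3.14, 3.14].

### API

Orientations are given as a unit quaternion [x, y, z, w].
In Python, from workcell import r, command_gripper, optics gives the robot as it stands. The module is installed in compiled form; this text tells all that it offers. Calls block until the motion is done:
- r.reach(position, orientation): joint-space move of the TCP to a pose.
- r.move_straight(position, orientation=None, speed=0.15, max_force=None): straight line of the TCP; orientation=None keeps the orientation; speed is the mean speed in m/s. With max_force (N) it stops when the force on the tool has changed by that much, and returns True; else False.
- r.movej(angles): joint-space move.
- command_gripper(opening, force=None): finger opening in m; force is the grip in N (None keeps the last); returns when the fingers have stopped.
- r.hold(seconds).
- r.solve_ik(position, orientation): joint angles nearest the present ones, or None.
- r.read_state(): the state.
- optics.get_image(name): name is "scene" or "top"; returns (picture, depth): 400x640x3 uint8, red, green, blue; 400x640 float32, m along the optical axis (not along the pixel's ray), 0 where there is no reading.
- optics.camera_model(name): a dict with "K" (3x3 intrinsics, pixels), "k1" (the pictures are not rectified: a ray, as slopes to the right and down, at radius r is drawn at 1 + k1 r^2 times it, then the intrinsics apply), "R" (3x3) and "t" (3): a world point X has camera coordinates R X + t. Camera axes: x right, y down, z forward; pixel columns grow to the right and rows downward; lengths in m; the calibration is good to about 2 mm. A picture is of the moment at which its call begins. camera_model takes no time and is no camera call.
A pose or a line that the arm cannot do raises r.PlanningError and nothing moves.
- r.finish_job(): hands the job in; it is judged then, once.
The state is a dict: "time_s": time; "joint_positions": joint angles; "dq": joint speeds; "tau": joint torques, N m; "eef_pos": TCP position; "eef_rot": TCP orientation; "contact_force": force on the tool from outside, world axes, zero at the start; "torque": the same for the moment, N m; "grip_width": finger opening in m; "grip_force": force on a finger pad.
Only numpy, scipy, OpenCV 4.12 (cv2) and the standard library are available. Lean on these libraries where they do the work, as an engineer would, in place of code of your own. Each camera call takes 0.05 s, during which the arm holds its last target. There are 200 camera calls.

### The job

Lift the brass keeper link up off its two pegs beside the drop tube's cap and leave it lying in the open square tray. Then twist the cap loose by its round knob: the tube may be cut left-handed or right-handed, so try one way and, if it stops almost at once, do not force it but go the other way for about a quarter turn. Finish while holding the cap by its knob, upright and lifted about 8 cm straight up above the tube, with the other things on the table left where they stand.

Things in the scene. Friction and masses are not known exactly. Their poses are not given: they have to be found in the camera images.
- tube: Drop tube, fixed: upright smoked tube with aluminium collar, 70 mm across, rim 120 mm above the table, on a steel foot 100 x 145 mm. Origin: on its axis at table level, z up. Along its +y, 80 mm from the axis, stands a steel pillar 22 mm square, 126 mm high, with an upright peg on top 8 mm thick, 12 mm high.
- cap_knob (a point): Centre (half-way up) of the tall round knob on the tube's cap: 28 mm diameter, 42 mm high, foot on the cap's flange (72 mm diameter, 6 mm thick, lying on the rim), so this point is 147 mm above the table. z up along the tube's axis. Along +y the flange has an ear with an upright peg 8 mm thick, 12 mm high, 44 mm from the axis.
- cap: The cap, loose, about 220 g; origin on its axis at the flange's underside. Below, it reaches 18.5 mm into the tube with two bayonet lugs. It turns easily but never rises by itself. Wrong way: firm stop after about 12 degrees. Right way: it lifts straight out from 50 to 120 degrees of turn, not at less. Which way is right differs from start to start and cannot be seen. The hung keeper bars turning.
- keeper_grip (a point): Half-way up the brass keeper link, on its axis: plate 64 x 26 x 5 mm with two 12 mm holes 36 mm apart (along its x), hung over the cap's and the pillar's peg; upright handle 14 mm in diameter, 35 mm high on the plate's middle. Point 22.5 mm above the underside, as hung 148.5 mm above the table, 62 mm from the tube's axis along the tube's +y. Loose, 120 g. Raised 20 mm it clears the pegs.
- tray: Open square tray, fixed, 190 x 190 mm outside, walls 6 mm thick and 30 mm high, floor 6 mm thick. Origin: centre of its underside on the table, z up.
- chip4_center (a point): Bystander: centre of the top chip of a stack of five red clay chips, 39 mm diameter, 17 mm high in all.
- dolly: Bystander: brass roulette dolly, 36 mm wide, 62 mm high; origin under its centre.
- lammer_center (a point): Bystander: centre of a chrome lammer button, 30 mm diameter, 5 mm high.
- spare: Bystander: empty open smoked chip tube without cap, 60 mm diameter, 100 mm high; origin under its centre.
- weight: Bystander: dark steel weight, 44 mm diameter, 55 mm high; origin under its centre.
Mind the look-alikes: they are no part of the job. What is meant by the cap is not green or turquoise, and is the smaller of those in its own colour.

How it is judged:
By the outcome, as a careful person would: the job done as asked, in the order asked, and still so for the second after the job is handed in, while the arm keeps its last pose, push and grip.
It also fails if it takes over 58 s, if anything falls off the work surface, if the arm or the gripper's body presses on something with over 40 N, if the wrist force passes 120 N, or if a joint passes its speed limit or range.

## Working session

There is one attempt and no reset: what is moved stays moved. The work goes in short steps, each a Python script; the robot and the scene stay as the last script left them, time stands still between calls to the robot, and variables do not carry over. Pictures are saved under pics/ and viewed, at most 10 in all, crops included, and the job is handed in when it is done.

```bash
mkdir -p pics; cat > h.py <<'E'
import numpy as np, cv2
from workcell import r, command_gripper, optics
def grab(n):
    im,d=optics.get_image(n); return im,d,optics.camera_model(n)
def ray(m,u,v):
    K=np.array(m["K"]);k=m["k1"];a=np.array([(u-K[0,2])/K[0,0],(v-K[1,2])/K[1,1]]);s=a.copy()
    for _ in range(20): s=a/(1+k*(s@s))
    return np.array([s[0],s[1],1.])
def onplane(m,u,v,z):
    R=np.array(m["R"]);t=np.array(m["t"]);c=-R.T@t;d=R.T@ray(m,u,v);return c+d*(z-c[2])/d[2]
def atdepth(m,u,v,dep):
    R=np.array(m["R"]);t=np.array(m["t"]);return R.T@(ray(m,u,v)*dep-t)
def cloud(d,m):
    K=np.array(m["K"]);k=m["k1"];v,u=np.mgrid[:400,:640]
    a=np.stack([(u-K[0,2])/K[0,0],(v-K[1,2])/K[1,1]],-1);s=a.copy()
    for _ in range(20): s=a/(1+k*(s**2).sum(-1,keepdims=True))
    P=np.concatenate([s,np.ones((400,640,1))],-1)*d[...,None]
    return (P-np.array(m["t"]))@np.array(m["R"])
E
python3 - <<'E'
from h import *
for n in("top","scene"):
    im,d,m=grab(n); cv2.imwrite(f"pics/{n}0.png",im[...,::-1]); np.save(f"{n}0.npy",d)
    print(n,np.round(m["K"],1).tolist(),m["k1"],np.round(-np.array(m["R"]).T@m["t"],3),np.round(m["R"],2).tolist())
print(r.read_state())
E
```

```text
top [[499.2, 0.0, 319.0], [0.0, 499.2, 203.2], [0.0, 0.0, 1.0]] -0.009237802060465544 [ 0.361 -0.016  1.497] [[0.01, -1.0, -0.0], [-0.99, -0.01, -0.12], [0.12, 0.01, -0.99]]
scene [[389.0, 0.0, 319.2], [0.0, 389.0, 200.7], [0.0, 0.0, 1.0]] -0.07067271541957659 [1.052 0.331 0.791] [[-0.54, 0.84, -0.01], [0.61, 0.39, -0.68], [-0.57, -0.38, -0.73]]
{'time_s': 0.1, 'joint_positions': array([ 1.01299306e+00,  3.42657162e-01,  1.52490320e+00,  1.76153567e-05,
        1.27542263e+00, -1.46001828e-01]), 'dq': array([ 0.00070172, -0.00265862, -0.00193553,  0.00066071, -0.00071143,
        0.00040666]), 'tau': array([ 2.27643322e-03, -4.34446549e+01, -2.46492863e+01, -1.22783545e-04,
        4.63383039e-03,  2.03366830e-05]), 'eef_pos': array([0.20994138, 0.48084623, 0.25569969]), 'eef_rot': array([ 2.04451403e-01,  9.78876468e-01, -6.49664791e-04, -2.47522277e-04]), 'contact_force': array([ 0.17677148, -0.81737524,  0.59554406]), 'torque': array([ 0.07370967,  0.00524863, -0.01653485]), 'grip_force': 0.0, 'grip_width': 0.0852059475711015}
```

View pics/top0.png

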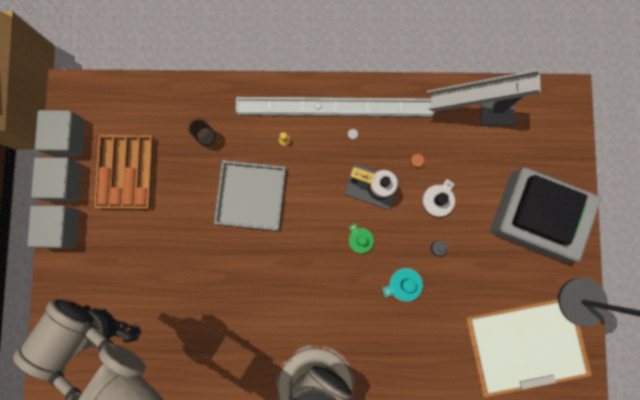

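View pics/scene0.png

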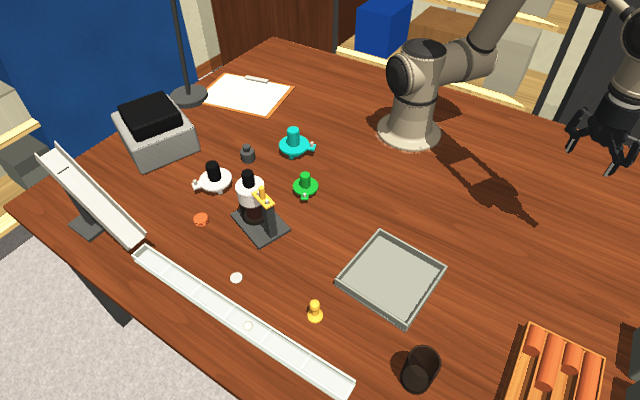

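Top view: the candidates for the cap are the white one on the tube at (384,183), the larger white one on the table at (439,200), the green one at (361,240) and the turquoise one at (406,285). For the keeper, it is the brass plate at (362,175) against the brass dolly at (285,139). I choose the smaller white cap, on the tube with the keeper beside it. The tray is at (251,196). Next I check with a crop and measure.

```bash
python3 - <<'E'
from h import *
for n in("top","scene"):
    im=cv2.imread(f"pics/{n}0.png")[...,::-1].copy(); d=np.load(f"{n}0.npy"); m=optics.camera_model(n); P=cloud(d,m)
    u0,v0=(384,183) if n=="top" else (250,195)
    box=np.zeros((400,640),bool); box[v0-40:v0+50,u0-50:u0+50]=1
    hsv=cv2.cvtColor(im,cv2.COLOR_RGB2HSV)
    br=box&(hsv[...,0]>18)&(hsv[...,0]<34)&(hsv[...,1]>130)&(hsv[...,2]>120)
    q=P[br]; print(n,"brass",br.sum(),np.round(np.percentile(q,[5,50,95],0),3).tolist())
    for lo,hi,nm in((.137,.175,"hi"),(.160,.172,"tops"),(.122,.134,"flange/plate")):
        k=box&(P[...,2]>lo)&(P[...,2]<hi)
        for nn,kk in (("brass",k&br),("other",k&~br)):
            if kk.sum()>2:
                vv,uu=np.nonzero(kk); q=P[kk]; print(nm,nn,kk.sum(),"px",uu.mean().round(1),vv.mean().round(1),"med",np.round(np.median(q,0),4),"rng",np.round(q.min(0),3),np.round(q.max(0),3))
    c=im[v0-35:v0+45,u0-45:u0+65] if n=="top" else im[140:260,180:330]
    cv2.imwrite(f"pics/crop_{n}.png",cv2.resize(c,None,fx=5 if n=="scene" else 7,fy=5 if n=="scene" else 7,interpolation=cv2.INTER_CUBIC)[:600,:800,::-1])
a=cv2.imread("pics/crop_top.png");b=cv2.imread("pics/crop_scene.png")
b=cv2.resize(b,(400,320));a=cv2.resize(a,(400,290));o=np.zeros((320,800,3),np.uint8);o[:290,:400]=a;o[:,400:]=b
cv2.imwrite("pics/crop0.png",o)
# tray, top view
im=cv2.imread("pics/top0.png")[...,::-1]; d=np.load("top0.npy"); m=optics.camera_model("top"); P=cloud(d,m)
k=((P[...,2]>.02)&(P[...,2]<.04)).astype(np.uint8); k[:,:205]=0;k[:,300:]=0;k[:150]=0;k[240:]=0
pts=P[k>0][:,:2]; rc=cv2.minAreaRect((pts*1000).astype(np.float32)); print("tray",rc)
E
```

```text
top brass 183 [[0.583, -0.152, 0.008], [0.598, -0.124, 0.131], [0.623, -0.102, 0.167]]
hi brass 33 px 363.6 174.2 med [ 0.5966 -0.1295  0.1637] rng [ 0.585 -0.149  0.137] [ 0.605 -0.102  0.172]
hi other 116 px 384.3 181.1 med [ 0.5776 -0.1867  0.1666] rng [ 0.557 -0.214  0.138] [ 0.607 -0.11   0.174]
tops brass 20 px 363.8 173.0 med [ 0.5992 -0.1294  0.1657] rng [ 0.593 -0.135  0.16 ] [ 0.605 -0.124  0.171]
tops other 81 px 386.1 180.7 med [ 0.5778 -0.189   0.167 ] rng [ 0.565 -0.202  0.162] [ 0.592 -0.176  0.172]
flange/plate brass 103 px 361.7 175.1 med [ 0.5993 -0.1219  0.1303] rng [ 0.58  -0.158  0.123] [ 0.62  -0.097  0.134]
flange/plate other 398 px 382.6 182.8 med [ 0.5776 -0.183   0.1269] rng [ 0.544 -0.225  0.122] [ 0.614 -0.108  0.134]
scene brass 201 [[0.588, -0.155, 0.128], [0.602, -0.121, 0.132], [0.614, -0.097, 0.166]]
hi brass 58 px 261.9 191.8 med [ 0.6015 -0.1225  0.156 ] rng [ 0.592 -0.131  0.138] [ 0.605 -0.118  0.169]
hi other 221 px 249.9 179.1 med [ 0.5863 -0.1764  0.1606] rng [ 0.565 -0.198  0.137] [ 0.606 -0.105  0.171]
tops brass 24 px 261.1 188.3 med [ 0.6002 -0.1235  0.1654] rng [ 0.594 -0.131  0.16 ] [ 0.605 -0.119  0.169]
tops other 113 px 248.1 174.4 med [ 0.5827 -0.181   0.1677] rng [ 0.565 -0.198  0.16 ] [ 0.599 -0.12   0.171]
flange/plate brass 131 px 263.6 200.1 med [ 0.6029 -0.1177  0.1312] rng [ 0.582 -0.157  0.127] [ 0.619 -0.093  0.134]
flange/plate other 358 px 249.8 188.1 med [ 0.5919 -0.1763  0.127 ] rng [ 0.542 -0.222  0.123] [ 0.621 -0.091  0.134]
tray ((554.2804565429688, 196.96331787109375), (191.49977111816406, 190.21009826660156), 84.71649169921875)
```

View pics/crop0.png

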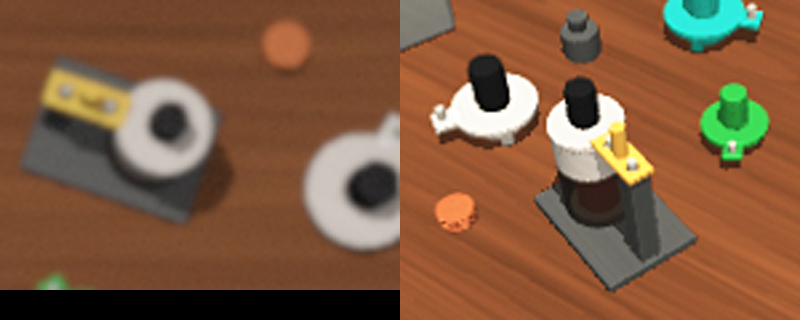

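Confirmed: the white cap with the black knob sits on the tube, with the brass keeper hung next to it. The handle-to-knob distance measures 64 mm against the nominal 62, and the tray measures 191×190 mm. I'll refine the axis direction and go for the keeper.

```bash
cat >> h.py <<'E'
from scipy.spatial.transform import Rotation as Ro
def down(phi):  # tool z down, closing line at yaw phi
    y=np.array([np.cos(phi),np.sin(phi),0]);z=np.array([0,0,-1.]);return Ro.from_matrix(np.stack([np.cross(y,z),y,z],1)).as_quat()
def st(t=""):
    s=r.read_state();print(t,round(s["time_s"],2),"tcp",np.round(s["eef_pos"],4),"F",np.round(s["contact_force"],1),"T",np.round(s["torque"],2),"w",round(s["grip_width"],4),"gf",round(s["grip_force"],1),"q6",round(s["joint_positions"][5],3));return s
E
python3 - <<'E'
from h import *
for n in("top","scene"):
    im=cv2.imread(f"pics/{n}0.png")[...,::-1].copy(); d=np.load(f"{n}0.npy"); m=optics.camera_model(n); P=cloud(d,m)
    hsv=cv2.cvtColor(im,cv2.COLOR_RGB2HSV)
    k=(np.hypot(P[...,0]-.6,P[...,1]+.125)<.05)&(P[...,2]>.124)&(P[...,2]<.136)&(hsv[...,0]>18)&(hsv[...,0]<34)&(hsv[...,1]>110)
    vv,uu=np.nonzero(k); q=np.array([onplane(m,u,v,.131)[:2] for u,v in zip(uu,vv)])
    print(n,"plate",cv2.minAreaRect((q*1000).astype(np.float32)))
    kn=(np.hypot(P[...,0]-.58,P[...,1]+.188)<.025)&(P[...,2]>.16)&(P[...,2]<.176)&(im.max(-1)<80)
    vv,uu=np.nonzero(kn); q=np.array([onplane(m,u,v,.168)[:2] for u,v in zip(uu,vv)]);print("knob",cv2.minEnclosingCircle((q*1000).astype(np.float32)),(q.mean(0)*1000).round(1))
    fl=(np.hypot(P[...,0]-.58,P[...,1]+.188)<.045)&(P[...,2]>.120)&(P[...,2]<.131)&(im.min(-1)>110)
    vv,uu=np.nonzero(fl); q=np.array([onplane(m,u,v,.126)[:2] for u,v in zip(uu,vv)]);print("flange",cv2.minEnclosingCircle((q*1000).astype(np.float32)))
for phi in np.deg2rad([-18,162]):
    for p in ([.599,-.127,.2],[.578,-.188,.155],[.578,-.188,.235],[.554,.197,.04]):
        s=r.solve_ik(p,down(phi)); print(round(phi,2),p,None if s is None else np.round(s,2))
E
```

```text
top plate ((599.5016479492188, -128.90383911132812), (59.506385803222656, 25.81244659423828), 71.87744903564453)
knob ((576.3983154296875, -187.3897247314453), 12.642507553100586) [ 576.9 -186.6]
flange ((579.7947387695312, -188.52093505859375), 36.475372314453125)
scene plate ((598.2357788085938, -124.76980590820312), (65.19459533691406, 25.46709632873535), 72.87484741210938)
knob ((582.0700073242188, -181.47256469726562), 16.671499252319336) [ 582.2 -181.2]
flange ((580.5327758789062, -183.20094299316406), 39.12712860107422)
-0.31 [0.599, -0.127, 0.2] [-0.33  0.55  1.35 -0.    1.24 -0.02]
-0.31 [0.578, -0.188, 0.155] [-0.44  0.58  1.42 -0.    1.14 -0.13]
-0.31 [0.578, -0.188, 0.235] [-0.44  0.51  1.32 -0.    1.32 -0.13]
-0.31 [0.554, 0.197, 0.04] [ 0.21  0.7   1.58 -0.    0.86  0.53]
2.83 [0.599, -0.127, 0.2] None
2.83 [0.578, -0.188, 0.155] [-0.44  0.58  1.42 -0.    1.14  3.02]
2.83 [0.578, -0.188, 0.235] [-0.44  0.51  1.32 -0.    1.32  3.02]
2.83 [0.554, 0.197, 0.04] [ 0.21  0.7   1.58 -0.    0.86 -2.62]
```

```bash
python3 - <<'E'
from h import *
phi=np.deg2rad(-17.6);o=down(phi);p=np.array([.599,-.1265])
command_gripper(.05,30)
r.reach([*p,.26],o)
st("above")
print(r.move_straight([*p,.162],speed=.1,max_force=8)); st("down")
command_gripper(0.0,30); st("closed")
im,d,m=grab("scene"); cv2.imwrite("pics/grip1.png",cv2.resize(im[110:260,170:370,::-1],None,fx=4,fy=4))
E
```

```text
above 3.1 tcp [ 0.5991 -0.1254  0.2601] F [-0.2 -0.6 -0.7] T [-0.03  0.03 -0.06] w 0.0503 gf 0.0 q6 -0.026
False
down 4.23 tcp [ 0.5994 -0.1266  0.1628] F [ 0.3 -0.   0.8] T [ 0.02  0.03 -0.02] w 0.0502 gf 0.0 q6 -0.026
closed 4.65 tcp [ 0.5992 -0.1265  0.1625] F [-0.1 -0.6  3. ] T [-0.01  0.12  0.01] w 0.0129 gf 29.3 q6 -0.026
```

View pics/grip1.png

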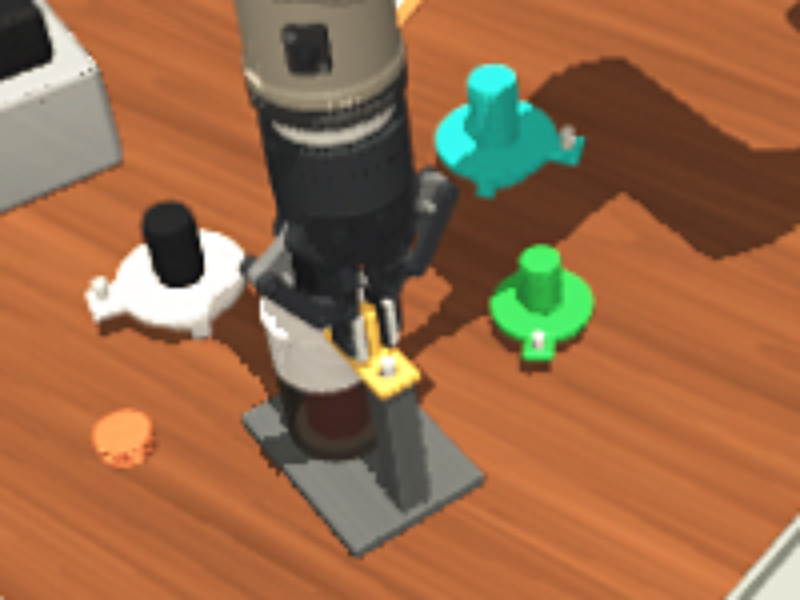

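The crop shows the fingers on both sides of the brass handle (about 370,330 in the crop), width 13 mm. Lift it and place it in the tray.

```bash
python3 - <<'E'
from h import *
phi=np.deg2rad(-17.6);o=down(phi)
s=r.read_state();p=s["eef_pos"]
print(r.move_straight([p[0],p[1],p[2]+.035],speed=.06,max_force=15)); st("up")
r.move_straight([p[0],p[1],.26],speed=.15); st()
t=[.554,.197]
r.reach([*t,.16],down(np.deg2rad(-5)) )
print(r.move_straight([*t,.060],speed=.12,max_force=8))
print(r.move_straight([*t,.0405],speed=.03,max_force=4)); st("placed")
command_gripper(.04); r.hold(.2)
r.move_straight([*t,.16],speed=.15); st("clear")
r.reach([.579,-.187,.26],o)
im,d,m=grab("scene"); cv2.imwrite("pics/placed.png",im[...,::-1])
E
```

```text
False
up 5.44 tcp [ 0.599  -0.1265  0.1973] F [-0.1 -0.3 -2. ] T [ 0.04 -0.04  0.02] w 0.0132 gf 29.2 q6 -0.026
 6.01 tcp [ 0.5988 -0.1264  0.259 ] F [-0.8  0.2 -1.9] T [-0.02 -0.    0.01] w 0.0128 gf 29.2 q6 -0.026
False
True
placed 8.86 tcp [0.5538 0.197  0.0425] F [-0.9 -0.6  4.9] T [-0.06  0.09  0.06] w 0.013 gf 29.8 q6 0.299
clear 10.37 tcp [0.5534 0.1969 0.1591] F [ 1.1 -0.7 -1.1] T [-0.03  0.03  0.  ] w 0.04 gf 0.0 q6 0.299
```

View pics/placed.png

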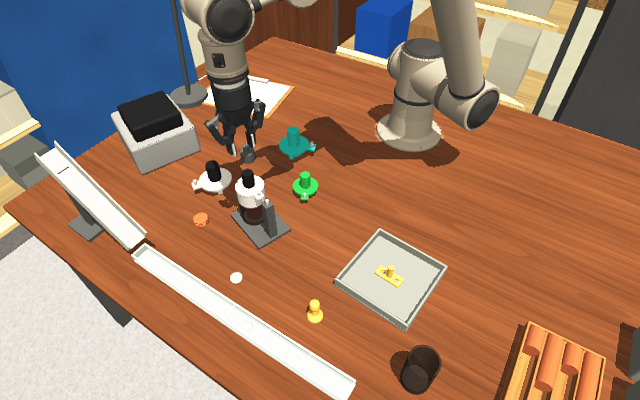

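The keeper lies flat in the tray at (390,274) and everything else still stands. Now I grasp the knob and try one way.

```bash
cat >> h.py <<'E'
def turn(step_deg,n,lim=.35):
    q0=r.read_state()["joint_positions"].copy();T0=r.read_state()["torque"][2]
    for i in range(1,n+1):
        q=q0.copy();q[5]+=np.deg2rad(step_deg*i);r.movej(q)
        s=r.read_state();T=s["torque"][2]-T0
        print(step_deg*i,"dTz",round(T,3),"F",np.round(s["contact_force"],1))
        if abs(T)>lim: return step_deg*i
    return None
E
python3 - <<'E'
from h import *
o=down(np.deg2rad(-17.6));p=[.5793,-.1865]
command_gripper(.055,50)
print(r.move_straight([*p,.155],o,speed=.1,max_force=8)); st("down")
command_gripper(0.0,50); st("closed")
print("stop at",turn(3,6)); st("after")
E
```

```text
False
down 13.39 tcp [ 0.5797 -0.1867  0.1557] F [ 0.1 -0.1 -0.4] T [ 0.04 -0.   -0.03] w 0.0549 gf 0.0 q6 -0.13
closed 13.75 tcp [ 0.5795 -0.1866  0.1558] F [-1.5  0.6  4.8] T [ 0.09  0.34 -0.01] w 0.0266 gf 49.5 q6 -0.13
3 dTz -0.047 F [-0.5  0.8  1.6]
6 dTz -0.051 F [ 0.6 -0.1  1.2]
9 dTz -0.009 F [-0.4 -0.1  1.2]
12 dTz -0.071 F [-0.1 -0.2  1.3]
15 dTz -0.01 F [2.4 1.4 1.2]
18 dTz 0.148 F [3.4 4.8 1.8]
stop at None
after 15.25 tcp [ 0.58   -0.1857  0.1559] F [3.4 4.8 1.8] T [ 0.73 -0.55  0.14] w 0.0272 gf 49.7 q6 0.182
```

```bash
python3 - <<'E'
from h import *
print("stop at",turn(3,1,.2)); r.hold(.3); st("after")
E
```

```text
3 dTz -0.021 F [-1.8  4.   3.7]
stop at None
after 15.8 tcp [ 0.5796 -0.1852  0.1559] F [-2.   6.2  4.6] T [0.92 0.47 0.24] w 0.0264 gf 50.0 q6 0.232
```

```bash
python3 - <<'E'
from h import *
a,_,_=grab("scene");b,_,_=grab("top")
a=cv2.resize(a[150:250,200:300],(400,400),interpolation=cv2.INTER_CUBIC);b=cv2.resize(b[150:220,350:420],(400,400),interpolation=cv2.INTER_CUBIC)
cv2.imwrite("pics/turn1.png",np.hstack([a,b])[...,::-1])
E
```

```text
(no output)
```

View pics/turn1.png

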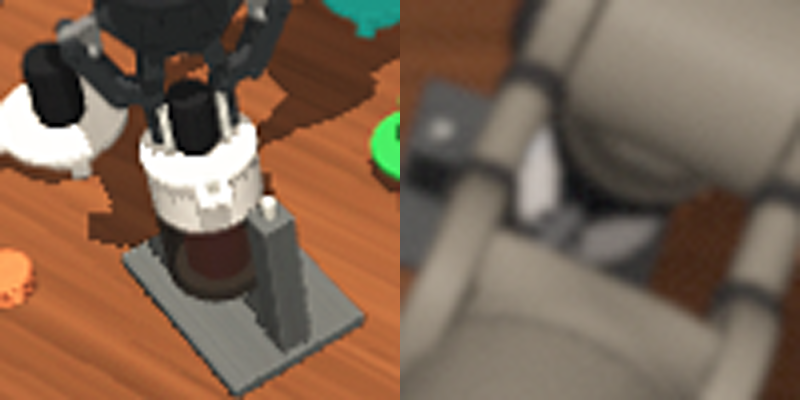

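The left half shows the cap's ear at crop (213,192), which is full pixel (253,198), turned away from the pillar peg at (267,205). I compute how far it turned.

```bash
python3 - <<'E'
from h import *
m=optics.camera_model("scene")
for u,v,z in((253.2,197,.136),(253.2,201,.123),(266.8,200.5,.138)):
    q=onplane(m,u,v,z)[:2]-[.5793,-.186]; print(z,np.round(q,4),np.hypot(*q).round(4),np.rad2deg(np.arctan2(q[1],q[0])).round(1))
st()
E
```

```text
0.136 [0.0324 0.0432] 0.054 53.2
0.123 [0.0338 0.0422] 0.0541 51.4
0.138 [0.0253 0.0784] 0.0824 72.1
 15.9 tcp [ 0.5796 -0.1852  0.1559] F [-2.5  5.4  4.6] T [0.96 0.51 0.27] w 0.0267 gf 50.0 q6 0.232
```

The ear sits at about 53° against 72° originally, so it has turned roughly 19°, past the 12° stop. The lateral force looks like a slight off-axis grip. I'll go on carefully.

```bash
python3 - <<'E'
from h import *
print("stop at",turn(3,3,.3)); st("after")
a,_,_=grab("scene");cv2.imwrite("pics/turn2.png",cv2.resize(a[150:250,200:300],(500,500),interpolation=cv2.INTER_CUBIC)[...,::-1])
E
```

```text
3 dTz -0.219 F [-3.   1.5  4.5]
6 dTz -0.127 F [-7.7 -1.1  5.6]
9 dTz -0.018 F [-8.1 -1.   6.5]
stop at None
after 16.65 tcp [ 0.5781 -0.1862  0.1559] F [-8.1 -1.   6.5] T [-0.14  1.32  0.25] w 0.0269 gf 50.1 q6 0.388
```

View pics/turn2.png

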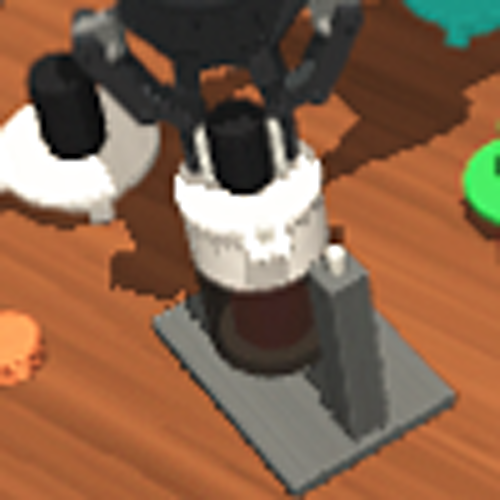

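The ear is still at full pixel (253,198) after 9° more wrist turn, so the cap is at its stop and the pads are slipping at low torque. This is the wrong way. I regrip with relaxed fingers and go the other way.

```bash
python3 - <<'E'
from h import *
command_gripper(.04); r.hold(.2); st("open")
s=r.read_state();q=s["joint_positions"].copy();q[5]-=np.deg2rad(15);r.movej(q)
r.move_straight([.5793,-.1865,.153],speed=.05,max_force=8);st("recentred")
command_gripper(0,80); st("closed")
print("stop at",turn(-10,4,.6)); st("after")
a,_,_=grab("scene");cv2.imwrite("pics/turn3.png",cv2.resize(a[150:250,200:300],(500,500),interpolation=cv2.INTER_CUBIC)[...,::-1])
E
```

```text
open 17.18 tcp [ 0.5797 -0.1852  0.1558] F [-0.4  0.4 -0.3] T [-0.    0.01 -0.02] w 0.0401 gf 0.0 q6 0.389
recentred 17.79 tcp [ 0.5791 -0.1865  0.1527] F [-0.9 -0.2 -0.8] T [ 0.02 -0.03 -0.05] w 0.0401 gf 0.0 q6 0.127
closed 18.06 tcp [ 0.5791 -0.1866  0.1532] F [-3.1 -0.2  1.9] T [-0.04  0.28 -0.05] w 0.0266 gf 78.5 q6 0.125
-10 dTz 0.08 F [-0.  -0.1  0.9]
-20 dTz 0.072 F [ 0.3  0.2 -0.3]
-30 dTz 0.059 F [ 0.9 -0.3 -0. ]
-40 dTz 0.139 F [ 0.  -0.6  0.2]
stop at None
after 19.23 tcp [ 0.579  -0.1865  0.1531] F [ 0.  -0.6  0.2] T [0.1  0.1  0.09] w 0.0263 gf 78.6 q6 -0.565
```

View pics/turn3.png

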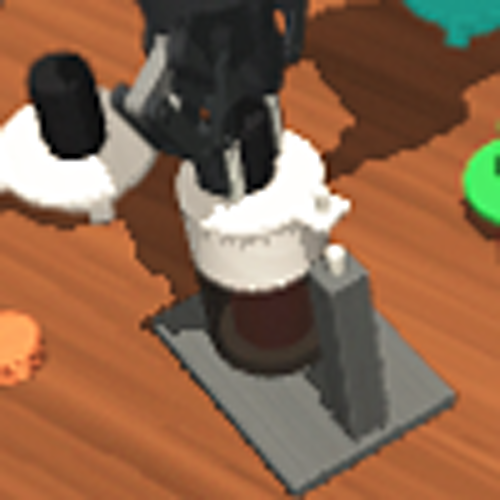

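The ear is now at crop (335,205), past the pillar line and following freely with no force, so this is the right way. About 57° more, then a guarded lift.

```bash
python3 - <<'E'
from h import *
print("stop at",turn(-9.5,6,.6)); s=st("after");p=s["eef_pos"]
b=r.move_straight([p[0],p[1],p[2]+.012],speed=.03,max_force=12);print(b);st("12mm")
if not b:
    print(r.move_straight([p[0],p[1],p[2]+.081],speed=.06,max_force=15));r.hold(.5);st("up")
a,_,_=grab("scene");b,_,_=grab("top");cv2.imwrite("pics/lift.png",np.hstack([a[120:320,170:450],b[100:300,200:480]])[...,::-1])
E
```

```text
-9.5 dTz 0.016 F [ 0.6 -0.1  0.1]
-19.0 dTz -0.029 F [-0.4 -0.5  0.3]
-28.5 dTz 0.022 F [0.  0.1 0.5]
-38.0 dTz -0.07 F [-0.8 -1.4 -0.6]
-47.5 dTz -0.024 F [-0.3 -0.5  0.3]
-57.0 dTz -0.005 F [-0.5  0.3 -0.3]
stop at None
after 20.97 tcp [ 0.579  -0.1867  0.1532] F [-0.5  0.3 -0.3] T [-0.1   0.12  0.02] w 0.0264 gf 78.7 q6 -1.553
False
12mm 21.52 tcp [ 0.579  -0.1867  0.1652] F [-0.3  0.2 -2.4] T [ 0.02 -0.04 -0.04] w 0.0264 gf 78.7 q6 -1.56
False
up 23.32 tcp [ 0.579  -0.1867  0.2341] F [-0.2 -0.2 -2.6] T [0.04 0.   0.04] w 0.0264 gf 78.7 q6 -1.561
```

View pics/lift.png

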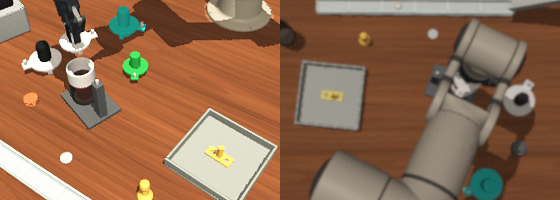

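The cap hangs upright from the gripper at (75,40), above the open tube at (80,85). The keeper is in the tray, the bystanders are in place, and the lift is 81 mm.

```bash
python3 -c "
from h import *
print(r.finish_job())"
```

```text
the job is handed in; nothing more can be done
None
```

I handed the job in: the keeper lies in the tray, and the cap is held upright by its knob about 8 cm above the tube. On the first, wrong way I overran the stop and the pads slipped on the knob at low force before I reversed.

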